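# Lock the alignment pin into a hinge jig

## Task

On the hinge jig, pull the black locking knob out to its detent so that it stays out. Then take from the rack the steel pin whose narrow neck is close to its tip, thread it through the three brass knuckles and the lock block until its black grip is against the first knuckle, and push the knob fully back in so that it locks the pin; let go. Leave the other two pins and everything else on the bench where they are.

Things in the scene. Friction and masses are not known exactly. Their poses are not given: they have to be found in the camera images.
- knob (a joint): Black round pull-knob of the locking plunger, 24 mm diameter, 22 mm long, axis level, on the robot-facing side of the dark steel lock block. Value in m: 0 = fully in, 0.018 = fully out (hard stops); it slides out along the jig's -x. About 5 N starts it; an over-centre spring snaps it over at 0.009 and keeps it at either end. In, its 8 mm tip blocks the bore or locks the pin's neck; out, the bore is free.
- knob_grip (a point): Centre of the black knob, 100 mm above the table; moves with it. Axes as bore_in. Fully in: 46 mm to the jig's -x from the bore axis, at y = -103 mm from bore_in. Only an 8 mm thick stem shows between the knob's inner face and a 16 mm bush that ends 19 mm from this point when in; lock block face at 29 mm.
- bore_in (a point): Centre of the first brass knuckle's entry mouth, 100 mm above the table; the bore runs level along -y, x level, z up, knob on the -x side. Jig, fixed: grey base 80 x 150 x 55 mm high (reaches 20 mm towards +y); knuckles 28 mm diameter, 18 mm long, bore 17 mm, at y = 0 to -18, -30 to -48, -60 to -78 mm; lock block 34 mm wide, bore 17 mm, y = -90 to -116 mm, top 118 mm above the table.
- bore_out (a point): Centre of the far mouth of the bore, in the lock block's end face, 116 mm along -y from bore_in. Same axes.
- pin_grip (a point): Centre of the right pin's black grip (22 mm diameter, 36 mm long); +x points to the tip. Shoulder (grip's end) at +18 mm, then 14 mm steel shaft 124 mm long, last 10 mm tapering to 7 mm; 6 mm thick neck 96 to 110 mm past the shoulder. 0.13 to 0.25 kg, centre of mass 55 to 70 mm from here. Starts level in a rack slot, axis 40 mm above the table, grip overhanging, tip roughly towards -y.
- pin_tip (a point): Centre of the pin's tip, 142 mm from pin_grip; same axes.
- midpin_grip (a point): Centre of the grip of a wrong pin: same size, but its neck is halfway along (45 to 59 mm beyond the shoulder). Leave in the rack.
- plainpin_grip (a point): Centre of the grip of a wrong pin: same size, no neck. Leave in the rack. Rack, fixed: dark wooden board 150 x 84 x 8 mm, V notches up to the pins' axis height, slots 54 mm apart; which pin lies in which slot varies.
- oil: White oil bottle, 52 mm diameter, 150 mm high, standing beyond the jig; origin at its underside. Do not disturb.
- pulley: Brass pulley lying flat, 52 mm diameter, 24 mm high; origin at its underside. Do not disturb.
- driver: Screwdriver with black handle lying on the bench, 170 mm long. Do not disturb.
- tape: Cardboard tape ring lying flat, 90 mm diameter, 22 mm high; origin at its underside. Do not disturb.
- cup: Dark steel cup, 76 mm diameter, 95 mm high; origin at its underside. Do not disturb.
- flange: Brass flange with a stub, 60 mm diameter, 22 mm high; origin at its underside. Do not disturb.
Not all that is in view belongs to the job. What is shaped like the part that bears pin_grip but pink or purple is not meant.

How it is judged:
By the outcome, as a careful person would: the job done as asked, in the order asked, and still so for the second after the job is handed in, with the robot touching nothing.
It also fails if it takes over 72 s, if anything falls off the work surface, if the arm or the gripper's body presses on something with over 40 N, if the wrist force passes 120 N, or if a joint passes its speed limit or range.

## Robot

A 7-joint arm with a two-finger parallel gripper is mounted at the origin on the work surface. World frame = base frame: x ahead of the robot, y to its left, z up, the work surface at z = 0. Lengths are in m, angles in rad, forces in N, time in s.
With the tool pointing down it reaches from about 0.4 to 0.85 m from the base axis. Payload 6.9 kg.
Tool frame: the origin (TCP) lies midway between the tips of the shut fingers; the grasp point (between the pads) lies behind it (ctrl.pinch_z is the z of the grasp point in the tool frame, in m); z points along the fingers, y is the line along which they close (so a half turn about z gives the same grasp; the last joint's range is limited). The gripper opens to 85 mm and grips with 20 to 120 N. Pads are 22 mm wide; open, the fingers measure 114 mm over their backs; the gripper's body (76 mm by 85 mm) begins 54 mm behind the grasp point. The pads swing forward as they close: fully open they stand 13 mm farther back than shut.
Start: joints at [-1.135, 0.507, -0.238, 1.5, 0.126, 1.149, -0.155], TCP at [0.202, 0.591, 0.231] pointing down, gripper open.
Joint ranges: [-3.08, 3.08], [-0.24, 2.05], [-1.43, 1.35], [0, 2.5], [-1.52, 4.66], [0.17, 1.96], [-2.89, 2.89]. Speed limits (rad/s): [2.39, 2.39, 3.14, 3.14, 3.14, 3.14, 3.14].

## Interface

Orientations are given as a unit quaternion [w, x, y, z].
In Python, from station import ctrl, get_state, vision, ticket, models gives the robot as it stands. Calls block until the motion is done:
- ctrl.movep(position, orientation): joint-space move of the TCP to a pose.
- ctrl.movel(position, frame=None, max_speed=0.15): straight line of the TCP; frame=None keeps the orientation; max_speed is the mean speed in m/s.
- ctrl.set_joints(angles): joint-space move.
- ctrl.ungrasp() and ctrl.close_gripper(force=None): open the fingers fully, or close them until they stop; force is the grip in N (None keeps the last).
- ctrl.pause(seconds).
- ctrl.ik(position, orientation): joint angles nearest the present ones, or None.
- get_state(): the state.
- vision.grab_frame(name): name is "scene" or "top" or "wrist"; returns (picture, depth): 420x560x3 uint8, blue, green, red; 420x560 float32, m along the optical axis (not along the pixel's ray), 0 where there is no reading.
- vision.camera_info(name): a dict with "mtx" (3x3 intrinsics, pixels), "dist_coeffs" ([k1, k2, p1, p2, k3] as OpenCV has them; the pictures are not rectified), "R" (3x3) and "t" (3): a world point X has camera coordinates R X + t; the wrist camera has in their place "hand_eye" (4x4, takes a point from camera to tool coordinates, whose origin is the TCP and whose axes are the flange's). Camera axes: x right, y down, z forward; pixel columns grow to the right and rows downward; lengths in m; the calibration is good to about 2 mm. A picture is of the moment at which its call begins: read the wrist's pose just before it. camera_info takes no time and is no camera call.
A pose or a line that the arm cannot do raises ctrl.Unreachable and nothing moves.
- ticket.close_job(): hands the job in; it is judged then, once.
Trained networks look in the newest picture that a camera, given by its name, has taken for a name from the list of things; names that differ only in an ending like _2 or _b are one class to them, and where a whole thing is asked for, a point or a joint stands for the part that bears it (a point fixed in the world has none). Each returns a list of dicts, best first, with "p" (0 to 1); they miss things now and then, are a little off and sometimes report something else, mostly with a low value. They report only what shows in the picture. A call takes as long as a camera call. They do not tell look-alikes from the thing itself.
- models.recognise(camera, target): "point" ([column, row] in pixels, amid what is visible of it).
- models.masks_of(camera, target): "mask" (420x560 bool, what is visible of it) and "point" ([column, row] in pixels, amid what is visible of it).
The state is a dict: "time": time; "qpos": joint angles; "qd": joint speeds; "tau": joint torques, N m; "tcp_pos": TCP position; "eef_rot": TCP orientation; "contact_force": force on the tool from outside, world axes, zero at the start; "wrist_torque": the same for the moment, N m; "width": finger opening in m; "gripper_force": force on a finger pad.
Only numpy, scipy, OpenCV 4.12 (cv2) and the standard library are available. Lean on these libraries where they do the work, as an engineer would, in place of code of your own. Each camera call takes 0.05 s, during which the arm holds its last target. There are 200 camera calls.

## Working session

There is one attempt and no reset: what is moved stays moved. The work goes in short steps, each a Python script; the robot and the scene stay as the last script left them, time stands still between calls to the robot, and variables do not carry over. Pictures are saved under pics/ and viewed, at most 10 in all, crops included, and the job is handed in when it is done.

```bash
ls; mkdir -p pics
cat > h.py <<'E'
import numpy as np, cv2
from station import ctrl,get_state,vision,ticket,models
from scipy.spatial.transform import Rotation as Rot
def q2R(q): return Rot.from_quat([q[1],q[2],q[3],q[0]]).as_matrix()
def R2q(R):
    q=Rot.from_matrix(R).as_quat(); return np.array([q[3],q[0],q[1],q[2]])
def cam(name,s=None):
    """K,dist,R,t world->cam"""
    c=vision.camera_info(name); K=np.array(c['mtx']);d=np.array(c['dist_coeffs'],float)
    if 'hand_eye' in c and c.get('hand_eye') is not None:
        s=s or get_state(); H=np.array(c['hand_eye']); T=np.eye(4); T[:3,:3]=q2R(s['eef_rot']);T[:3,3]=s['tcp_pos']
        W=np.linalg.inv(T@H); return K,d,W[:3,:3],W[:3,3]
    return K,d,np.array(c['R']),np.array(c['t']).ravel()
def ray(C,px):
    K,d,R,t=C; u=cv2.undistortPoints(np.array(px,float).reshape(-1,1,2),K,d).reshape(-1,2)
    v=np.c_[u,np.ones(len(u))]@R; return -R.T@t, v   # v per unit optical depth
def atz(C,px,z):
    o,v=ray(C,px); return o+v*((z-o[2])/v[:,2])[:,None]
def depthpts(C,px,dep):
    o,v=ray(C,px); px=np.round(np.array(px)).astype(int).reshape(-1,2)
    return o+v*dep[px[:,1],px[:,0]][:,None]
def proj(C,X):
    K,d,R,t=C; return cv2.projectPoints(np.array(X,float).reshape(-1,3),cv2.Rodrigues(R)[0],t,K,d)[0].reshape(-1,2)
def maskpts(C,m,dep):
    v,u=np.nonzero(m&(dep>0)); return depthpts(C,np.c_[u,v],dep)
E
python3 - <<'E'
from h import *
s=get_state(); print({k:np.round(v,3) for k,v in s.items()}, ctrl.pinch_z)
ims=[]
for n in ['scene','top','wrist']:
    C=cam(n); im,d=vision.grab_frame(n); ims.append(im); cv2.imwrite(f'pics/{n}0.png',im); np.savez(f'pics/{n}0.npz',im=im,d=d)
    print(n,'pos',np.round(-C[2].T@C[3],3),'K',C[0][0,0])
    for t in ['knob','bore_in','pin_grip','midpin_grip','plainpin_grip','bore_out','pin_tip','oil','cup','tape','pulley','flange','driver']:
        r=models.recognise(n,t)[:4]
        print(t,[(np.round(x['point']).astype(int).tolist(),round(x['p'],2),np.round(depthpts(C,[x['point']],d)[0],3).tolist()) for x in r])
E
```

```text
pics
{'time': np.float64(0.0), 'qpos': array([-1.135,  0.508, -0.237,  1.501,  0.126,  1.149, -0.155]), 'qd': array([ 0.001,  0.002,  0.001,  0.   , -0.001, -0.   , -0.001]), 'tau': array([-1.0000e-03, -6.2058e+01, -2.1870e+00, -2.4966e+01,  1.3000e-02,
        1.2000e-02, -0.0000e+00]), 'tcp_pos': array([0.202, 0.591, 0.23 ]), 'eef_rot': array([-0.   ,  0.164,  0.986, -0.001]), 'contact_force': array([-0.455, -0.37 , -0.739]), 'wrist_torque': array([ 0.008, -0.018,  0.063]), 'gripper_force': np.float64(0.0), 'width': np.float64(0.085)} -0.0187
scene pos [1.094 0.233 0.983] K 410.698386973213
knob []
bore_in [([259, 206], 0.57, [0.557, -0.044, 0.056])]
pin_grip [([371, 246], 0.85, [0.54, 0.268, 0.047]), ([258, 157], 0.64, [0.373, -0.136, 0.015]), ([436, 279], 0.56, [0.549, 0.449, 0.02])]
midpin_grip [([383, 230], 0.89, [0.481, 0.282, 0.046])]
plainpin_grip [([392, 220], 0.85, [0.439, 0.298, 0.042]), ([372, 246], 0.69, [0.54, 0.271, 0.045])]
bore_out [([254, 209], 0.68, [0.572, -0.053, 0.06]), ([394, 222], 0.63, [0.44, 0.303, 0.04])]
pin_tip [([432, 274], 0.96, [0.535, 0.437, 0.015]),
[... 1192 characters left out ...]
, ([321, 279], 0.57, [0.372, -0.12, 0.016])]
oil [([315, 160], 0.73, [0.66, -0.105, 0.114])]
cup [([442, 257], 0.67, [0.423, -0.431, 0.009])]
tape [([234, 154], 0.72, [0.694, 0.099, 0.022]), ([391, 253], 0.41, [0.435, -0.3, 0.022])]
pulley [([271, 242], 0.77, [0.466, 0.006, 0.025]), ([311, 221], 0.3, [0.511, -0.092, 0.112])]
flange [([391, 253], 0.69, [0.433, -0.298, 0.022])]
driver [([263, 174], 0.85, [0.643, 0.025, 0.021]), ([272, 242], 0.7, [0.466, 0.003, 0.029])]
wrist pos [0.139 0.614 0.374] K 299.7634466977096
knob []
bore_in []
pin_grip []
midpin_grip []
plainpin_grip [([101, 409], 0.63, [0.414, 0.252, 0.045])]
bore_out []
pin_tip []
oil []
cup []
tape []
pulley []
flange []
driver []
```

Run:
```python
import cv2,numpy as np
t=cv2.imread('pics/top0.png'); s=cv2.imread('pics/scene0.png')
a=cv2.resize(t[130:290,70:350],(800,457),interpolation=cv2.INTER_CUBIC)
cv2.imwrite('pics/a.png',a)
b=cv2.resize(s[130:300,160:450],(800,469),interpolation=cv2.INTER_CUBIC)
cv2.imwrite('pics/b.png',b)
```

```text
(no output)
```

View pics/a.png

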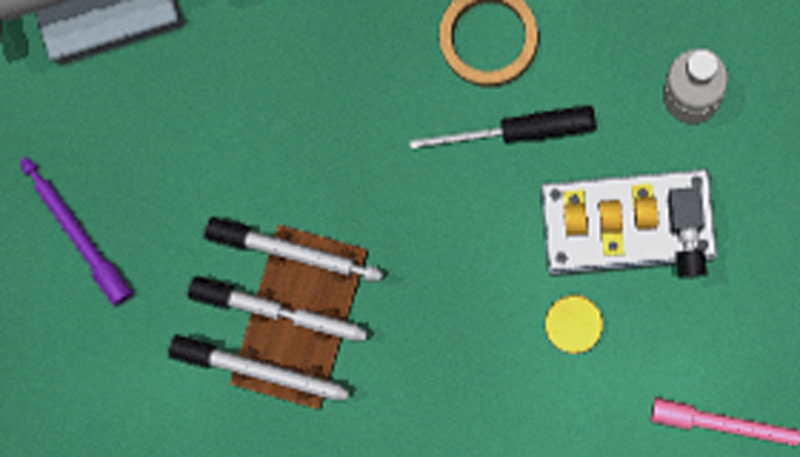

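View pics/b.png

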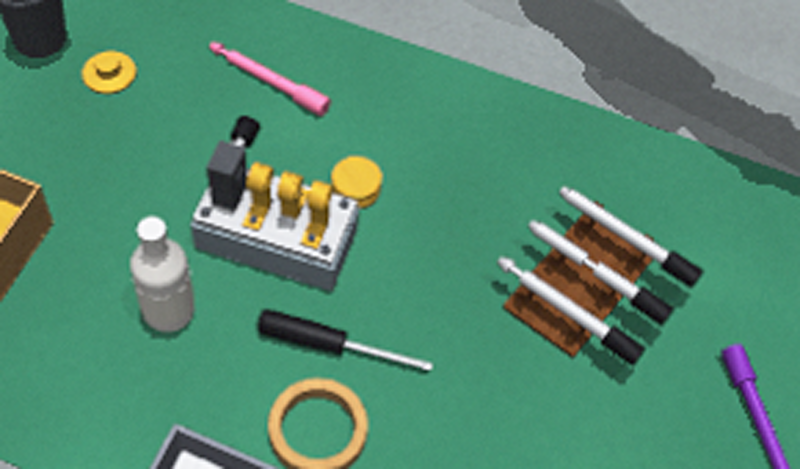

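The right pin is the farthest of the three in the rack: its grip is at about top px (150,210) and its tip at (203,225), where the neck shows close to the tip. The middle pin, grip (143,232), has its neck halfway along. The near pin, grip (136,252), has no neck. The purple and pink pins are decoys. On the jig, the knob is at about (312,222) and the bore runs to the right with a yaw of about 4°. Next I move the wrist camera over the jig and take two views.

Run:
```python
from h import *
print(np.round(vision.camera_info('wrist')['hand_eye'],4).tolist())
a=0.08; xj=np.array([np.cos(a),np.sin(a),0]);yj=np.array([-np.sin(a),np.cos(a),0])
R=np.c_[-xj,yj,[0,0,-1]]
t0=get_state()['time']
for i,p in enumerate([[0.53,-0.03,0.235],[0.49,-0.11,0.235]]):
    ctrl.movep(p,R2q(R)); s=get_state(); im,d=vision.grab_frame('wrist')
    np.savez(f'pics/w{i}.npz',im=im,d=d,pos=s['tcp_pos'],rot=s['eef_rot']); cv2.imwrite(f'pics/w{i}.png',im)
    C=cam('wrist',s); print(s['time']-t0,np.round(s['tcp_pos'],4))
    for t in ['knob','bore_in','bore_out']:
        print(t,[(np.round(x['point']).astype(int).tolist(),round(x['p'],2),np.round(depthpts(C,[x['point']],d)[0],3).tolist()) for x in models.recognise('wrist',t)[:2]])
a=np.hstack([cv2.resize(cv2.imread(f'pics/w{i}.png'),(400,300),interpolation=cv2.INTER_AREA) for i in (0,1)]); cv2.imwrite('pics/w01.png',a)
```

```text
[[0.0006, -0.9628, -0.2703, 0.0677], [1.0, 0.0002, 0.0016, 0.0007], [-0.0014, -0.2703, 0.9628, -0.1427], [0.0, 0.0, 0.0, 1.0]]
2.4917000000000002 [ 0.5302 -0.029   0.235 ]
knob [([218, 174], 0.68, [0.51, -0.091, 0.112])]
bore_in [([267, 202], 0.74, [0.547, -0.048, 0.055])]
bore_out [([268, 198], 0.57, [0.543, -0.047, 0.055])]
3.1416999999999997 [ 0.4896 -0.111   0.2352]
knob []
bore_in [([334, 237], 0.57, [0.542, -0.051, 0.055])]
bore_out [([333, 239], 0.66, [0.544, -0.052, 0.056])]
```

View pics/w01.png

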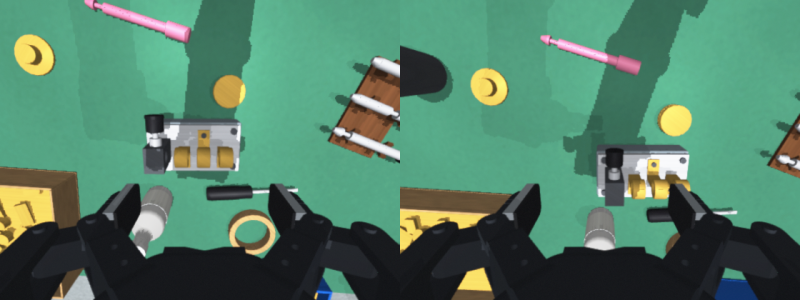

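Both wrist views show the whole jig: the knob is at about (218,174) in the first (full-size pixels), and the knuckles are to its right. I fit the stated jig shape to the depth clouds of all the views.

```bash
cat > fitjig.py <<'E'
from h import *
from scipy.optimize import least_squares
def box(p,c,h):
    q=np.abs(p-c)-h; return np.linalg.norm(np.maximum(q,0),axis=1)+np.minimum(q.max(1),0)
def cyl(p,c,ax,r,hl):
    d=p-c; a=np.abs(d[:,ax])-hl; rr=np.linalg.norm(np.delete(d,ax,1),axis=1)-r
    q=np.c_[a,rr]; return np.linalg.norm(np.maximum(q,0),axis=1)+np.minimum(q.max(1),0)
def sdf(p,k=0.0):  # jig frame, origin bore_in, z up
    f=[box(p,[0,-.055,-.0725],[.04,.075,.0275]),box(p,[0,-.103,-.02],[.017,.013,.038]),
       cyl(p,np.array([-.046-k,-.103,0]),0,.012,.011),cyl(p,np.array([-.022,-.103,0]),0,.008,.005)]
    f+=[cyl(p,np.array([0,y,0]),1,.014,.009) for y in(-.009,-.039,-.069)]
    return np.min(f,0)
def tojig(P,v):
    c,s=np.cos(v[3]),np.sin(v[3]); D=P-v[:3]; return np.c_[c*D[:,0]+s*D[:,1],-s*D[:,0]+c*D[:,1],D[:,2]]
def cloud(C,d):
    v,u=np.mgrid[0:420,0:560]; m=d>0; P=depthpts(C,np.c_[u[m],v[m]],d); return P
def sel(P,v,k): # keep points clearly on the jig's upper parts / top
    q=tojig(P,v); return (np.abs(sdf(q,k))<.012)&(q[:,2]>-.06)
def fit(P,v,k=0.0):
    for it in range(4):
        Q=P[sel(P,v,k)]
        r=least_squares(lambda w:sdf(tojig(Q,w),k),v,loss='soft_l1',f_scale=.001,x_scale=[.01,.01,.01,.05]); v=r.x
    return v,len(Q),np.median(np.abs(r.fun))
E
python3 - <<'E'
from fitjig import *
v0=np.array([0.557,0.007,0.10,0.08])
A=[]
for n in ['w0','w1','top0','scene0']:
    f=np.load(f'pics/{n}.npz')
    C=cam('wrist',dict(tcp_pos=f['pos'],eef_rot=f['rot'])) if n[0]=='w' else cam(n[:-1])
    P=cloud(C,f['d']); A.append(P); 
    v,N,m=fit(P,v0); print(n,np.round(v,4),N,round(m,5))
    q=tojig(P,v);b=q[(np.abs(q[:,0])<.035)&(q[:,1]>.005)&(q[:,1]<.015)&(np.abs(q[:,2]+.045)<.01)]; print(' base top z',b[:,2].mean() if len(b) else None,b[:,2].std() if len(b) else 0)
v,N,m=fit(np.vstack(A),v0); print('all',np.round(v,4),N,m)
from numpy import save; save('jig.npy',v)
# table height per view
E
```

```text
w0 [0.5502 0.0108 0.1003 0.0707] 9480 0.00051
 base top z -0.04426705118746682 0.001650097294541827
w1 [0.55   0.0116 0.1005 0.0718] 8269 0.00058
 base top z -0.044316033012609675 0.0015805422530084598
top0 [0.5491 0.0117 0.1006 0.0707] 1907 0.00165
 base top z -0.044859765031309236 0.002970060198524235
scene0 [0.5481 0.0082 0.1014 0.0861] 1689 0.00129
 base top z -0.04477533545064333 0.00239476685679363
all [0.55   0.0109 0.1004 0.071 ] 21355 0.0006317941636361443
```

The fits agree to about 1 mm: bore_in is at (0.550, 0.011, 0.100) with yaw 0.071. Now I pull the knob.

```bash
cat >> h.py <<'E'
try:
    J=np.load('jig.npy'); xj=np.array([np.cos(J[3]),np.sin(J[3]),0]);yj=np.array([-np.sin(J[3]),np.cos(J[3]),0]);zj=np.array([0,0,1.])
    def jw(x,y,z): return J[:3]+x*xj+y*yj+z*zj
    RK=np.c_[-xj,yj,-zj]
except Exception as e: pass
def st(m=''):
    s=get_state(); print(m,'t',round(float(s['time']),2),'tcp',np.round(s['tcp_pos'],4),'F',np.round(s['contact_force'],1),'M',np.round(s['wrist_torque'],2),'w',round(float(s['width']),4),'gf',round(float(s['gripper_force']),1)); return s
E
python3 - <<'E'
from h import *
q=R2q(RK)
ctrl.movep(jw(-.048,-.103,.09),q)
ctrl.movel(jw(-.048,-.103,-.021),max_speed=.15); st('down')
ctrl.close_gripper(60); st('closed')
ctrl.movel(jw(-.048-.019,-.103,-.021),max_speed=.05); st('pulled')
ctrl.ungrasp(); st('open')
ctrl.movel(jw(-.067,-.103,.12),max_speed=.25)
s=st('up'); im,d=vision.grab_frame('wrist'); cv2.imwrite('pics/w2.png',im); np.savez('pics/w2.npz',im=im,d=d,pos=s['tcp_pos'],rot=s['eef_rot'])
from fitjig import *
P=cloud(cam('wrist',s),d); q=tojig(P,J)
k=q[(np.abs(q[:,1]+.103)<.01)&(q[:,2]>.008)&(q[:,2]<.016)&(q[:,0]<-.02)]; print('knob top x range',np.percentile(k[:,0],[2,50,98]),len(k))
for kk in (0,.018):
    v,N,m=fit(P,J,kk); print(kk,v,N,m)
E
```

```text
down t 6.65 tcp [ 0.5101 -0.0956  0.0805] F [0.1 0.2 0.4] M [ 0.01 -0.02  0.  ] w 0.0853 gf 0.0
closed t 7.25 tcp [ 0.5096 -0.0958  0.0799] F [-1.2 -2.3  5.3] M [-0.39  0.27  0.09] w 0.0225 gf 58.5
pulled t 7.78 tcp [ 0.4915 -0.0971  0.0799] F [ 4.5 -2.3  2.6] M [-0.65 -0.71  0.11] w 0.0223 gf 59.4
open t 8.42 tcp [ 0.4904 -0.0965  0.0794] F [ 0.5 -0.6 -0. ] M [-0.03 -0.01  0.02] w 0.0854 gf 0.0
up t 9.13 tcp [ 0.4898 -0.0965  0.2195] F [ 0.7 -0.3  0.1] M [0.02 0.02 0.04] w 0.0854 gf 0.0
knob top x range [-0.07525949 -0.0650805  -0.02327322] 480
0 [0.55082746 0.01167371 0.10047133 0.05385609] 9328 0.0006624554779350966
0.018 [0.55006135 0.01139036 0.1004614  0.07102752] 9603 0.0005770211394975876
```

The knob is out at its detent: its outer face is at −75 mm, and the +18 mm model fits best. Next is a wrist view of the rack, with IK checks for the grasp. I'll roll the tool 30° about the pin axis so the open fingers clear the neighbouring pin 54 mm away.

```bash
cat > pin.py <<'E'
from fitjig import *
# pin model: sdf in pin frame (+x to tip, origin pin_grip)
def psdf(p):
    r=np.linalg.norm(p[:,1:],axis=1); x=p[:,0]
    def c(a,b,R): q=np.c_[np.abs(x-(a+b)/2)-(b-a)/2,r-R]; return np.linalg.norm(np.maximum(q,0),axis=1)+np.minimum(q.max(1),0)
    tap=np.maximum(np.maximum(x-.142,.132-x),(r-(.007-.00035*(x-.132)/.001))*.94)
    return np.min([c(-.018,.018,.011),c(.018,.114,.007),c(.114,.128,.003),c(.128,.132,.007),tap],0)
def pdir(v): return np.array([np.cos(v[3])*np.cos(v[4]),np.sin(v[3])*np.cos(v[4]),np.sin(v[4])])
def topin(P,v):
    a=pdir(v); D=P-v[:3]; x=D@a; return np.c_[x,np.linalg.norm(D-np.outer(x,a),axis=1),0*x]
def pfit(P,v,tol=.012,minx=-.03):
    for it in range(4):
        q=topin(P,v); Q=P[(np.abs(psdf(q))<tol)&(q[:,0]>minx)]
        r=least_squares(lambda w:psdf(topin(Q,w)),v,loss='soft_l1',f_scale=.001,x_scale=[.01,.01,.01,.05,.05]); v=r.x; tol=max(.005,tol*.7)
    return v,len(Q),np.median(np.abs(r.fun))
E
python3 - <<'E'
from pin import *
f=np.load('pics/top0.npz'); C=cam('top'); P=cloud(C,f['d'])
g=atz(C,[[150.5,210.5]],.04)[0]; t=atz(C,[[203,225.5]],.04)[0]; print(g,t,np.linalg.norm(g-t))
th=np.arctan2(*(t-g)[[1,0]]); v,N,m=pfit(P[P[:,2]>.02],np.r_[g,th,0]); print('top fit',np.round(v,4),N,m)
for x0 in (.6,.65,.7,.75):
    print(x0,[round(float(P[(abs(P[:,0]-x0-.025)<.025)&(abs(P[:,1]-y0-.025)<.025)][:,2].max(initial=-1)),3) for y0 in (.15,.2,.25,.3,.35,.4,.45)])
a=pdir(v); a[2]=0; a/=np.linalg.norm(a); y=np.cross([0,0,-1],a); R=np.c_[a,y,[0,0,-1]]
for b in (-.52,.52): 
    Rt=Rot.from_rotvec(b*a).as_matrix()@R; print(b,'toolz',Rt[:,2],[ (k is not None) and np.round(k,2).tolist() for k in [ctrl.ik(v[:3]+[0,0,.1],R2q(Rt)),ctrl.ik(v[:3]+Rt[:,2]*.015,R2q(Rt))]])
RI=np.c_[-yj,-xj,-zj]; print('ins',ctrl.ik(jw(0,.2,-.019),R2q(RI)),ctrl.ik(jw(0,.02,-.019),R2q(RI)))
ctrl.movep(v[:3]+a*.04+[0,0,.15],R2q(R)); s=st()
im,d=vision.grab_frame('wrist'); cv2.imwrite('pics/w3.png',im); np.savez('pics/w3.npz',im=im,d=d,pos=s['tcp_pos'],rot=s['eef_rot'])
print([(np.round(x['point']).tolist(),round(x['p'],2)) for x in models.recognise('wrist','pin_grip')])
Pw=cloud(cam('wrist',s),d); w,N,m=pfit(Pw[Pw[:,2]>.02],v); print('wrist fit',np.round(w,4),N,m); np.save('pin.npy',w)
u,vv=proj(cam('wrist',s),w[:3]+.07*pdir(w))[0].astype(int); print(u,vv)
x0=np.clip(u-130,0,300);y0=np.clip(vv-100,0,220); cv2.imwrite('pics/c3.png',cv2.resize(im[y0:y0+200,x0:x0+260],(780,600),interpolation=cv2.INTER_CUBIC))
E
```

```text
[0.54980662 0.30829988 0.04      ] [0.50984957 0.17591735 0.04      ] 0.13828123437963258
top fit [ 0.5472  0.3107  0.0405 -1.864   0.0091] 408 0.0011861764772610594
0.6 [0.015, 0.009, 0.011, 0.008, 0.009, 0.009, 0.018]
0.65 [0.009, 0.011, 0.01, 0.009, 0.011, 0.01, 0.009]
0.7 [0.008, 0.01, 0.009, 0.011, 0.038, 0.128, 0.146]
0.75 [0.074, 0.073, 0.009, 0.168, 0.162, 0.159, 0.162]
-0.52 toolz [-0.47568141  0.14358643 -0.86781918] [[-0.22, 0.85, -0.34, 1.23, -0.11, 1.47, 2.38], [-0.23, 0.95, -0.32, 1.33, -0.09, 1.27, 2.42]]
0.52 toolz [ 0.47568141 -0.14358643 -0.86781918] [[-0.93, 0.52, 0.18, 1.95, 0.76, 0.55, 1.43], [-1.03, 0.73, 0.35, 2.03, 0.97, 0.27, 1.14]]
ins [-0.23539689  0.59756025 -0.28282292  1.82110192  0.23114914  0.75508336
  2.57164081] [ 0.30510105  0.62074806 -0.63355785  1.88789324  0.50240682  0.7967545
  2.61235753]
 t 10.57 tcp [0.5365 0.27   0.1906] F [-0.4  0.3  0.3] M [-0.08  0.02 -0.01] w 0.0851 gf 0.0
[([285.0, 182.0], 0.87), ([335.0, 314.0], 0.56)]
wrist fit [ 5.4810e-01  3.1100e-01  4.0100e-02 -1.8602e+00  9.0000e-04] 2742 0.0003901104218409887
287 167
```

View pics/c3.png

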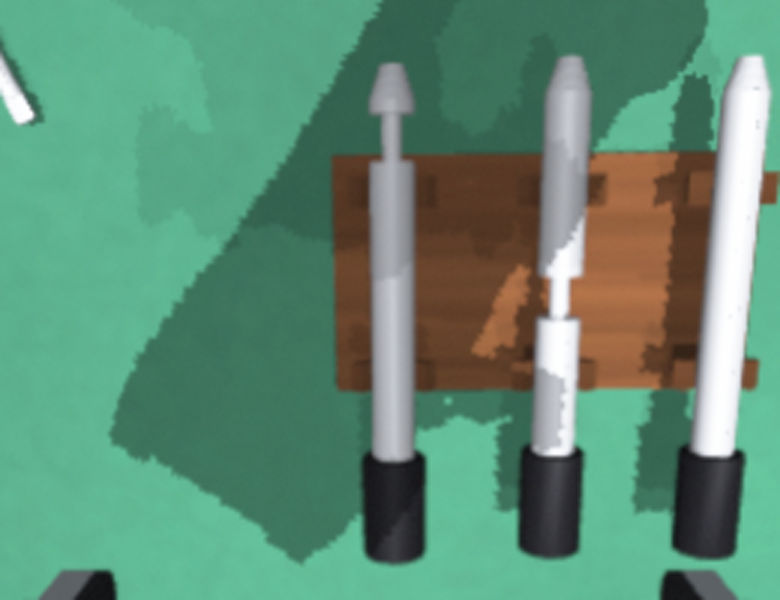

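The crop confirms the choice. The left pin, with its neck right behind the tapered tip (crop (391,130)), is the right one; the middle one has a mid neck and the right one is plain. Now I grasp it.

Run:
```python
from pin import *
w=np.load('pin.npy'); a=pdir(np.r_[w[:4],0]); R=np.c_[a,np.cross([0,0,-1],a),[0,0,-1]]
Rt=Rot.from_rotvec(-.52*a).as_matrix()@R; z=Rt[:,2]
g=w[:3]+.003*a+z*.017
ctrl.movep(g-z*.09,R2q(Rt)); ctrl.movel(g,max_speed=.12); st('at')
ctrl.close_gripper(120); st('closed')
ctrl.movel(g+[0,0,.1],max_speed=.12); s=st('lift')
im,d=vision.grab_frame('wrist'); cv2.imwrite('pics/w4.png',im)
P=cloud(cam('wrist',s),d); v0=w+[0,0,.1,0,0]
v,N,m=pfit(P[P[:,2]>.07],v0,.02,.02); print('held',np.round(v,4),N,m)
```

```text
at t 12.17 tcp [0.5399 0.3109 0.0266] F [-0.5 -0.4 -0.1] M [-0.2  -0.52 -0.05] w 0.0854 gf 0.0
closed t 12.8 tcp [0.539  0.3107 0.0257] F [-1.  -0.1  3.6] M [-0.21  0.03  0.03] w 0.0186 gf 117.2
lift t 13.78 tcp [0.5388 0.3102 0.1245] F [-0.1 -0.3 -2.9] M [-0.06 -0.75 -0.02] w 0.0184 gf 117.3
held [ 5.4840e-01  3.1100e-01  1.3810e-01 -1.8727e+00  1.2000e-03] 8520 0.00032350342528955287
```

The pin is held and still level. Now I carry it to the bore mouth, re-measure it in the hand and refine.

```bash
cat >> pin.py <<'E'
RI=np.c_[-yj,-xj,-zj]
def toolpose(gt,at,target):
    """tool pose putting the pin (grip gt, axis at in the tool frame) on target point, axis -yj"""
    b=RI@at; c=-yj; ax=np.cross(b,c); n=np.linalg.norm(ax)
    R=(Rot.from_rotvec(ax/n*np.arctan2(n,b@c)).as_matrix() if n>1e-9 else np.eye(3))@RI
    return target-R@gt, R2q(R)
def intool(s,v):
    R=q2R(s['eef_rot']); return R.T@(v[:3]-s['tcp_pos']), R.T@pdir(v)
E
python3 - <<'E'
from pin import *
s=get_state(); v=np.array([.5484,.3110,.1381,-1.8727,.0012]); gt,at=intool(s,v); print('tool',gt,at)
p,q=toolpose(gt,at,jw(0,.172,.06)); ctrl.movep(p,q)
p,q=toolpose(gt,at,jw(0,.172,.0)); ctrl.movel(p,max_speed=.15); s=st('start')
v0=np.r_[jw(0,.172,0),np.arctan2(-yj[1],-yj[0]),0]
for n in ('wrist','top','scene'):
    im,d=vision.grab_frame(n); np.savez(f'pics/i_{n}.npz',im=im,d=d); P=cloud(cam(n,s),d)
    v,N,m=pfit(P[P[:,2]>.07],v0,.02,.02); a=pdir(v)
    q=tojig((v[:3]+np.outer([0,.142],a)),J); print(n,'grip,tip in jig mm',np.round(q*1000,1).tolist(),N,round(m,5))
    if n!='wrist': 
        w,N,m=fit(P,J,.018); print('  jig',np.round((w-J)*1000,1),N,round(m,5))
    else: np.save('held.npy',np.r_[intool(s,v)])
E
```

```text
tool [-0.00352729 -0.00093689 -0.01649056] [0.99992035 0.01088662 0.00638521]
start t 14.97 tcp [0.5375 0.1795 0.0833] F [-0.3 -0.4 -0.8] M [ 0.1  -0.02  0.06] w 0.0188 gf 117.4
wrist grip,tip in jig mm [[0.7, 172.2, -1.2], [0.8, 30.2, -1.5]] 8508 0.00032
top grip,tip in jig mm [[0.3, 173.3, 0.1], [0.5, 31.3, 0.7]] 260 0.0011
  jig [-1.1  0.7  0.1  4. ] 1950 0.00161
scene grip,tip in jig mm [[0.7, 169.6, 0.3], [2.2, 27.6, 1.0]] 245 0.00092
  jig [-2.  -2.5  0.9 16.1] 1701 0.00121
```

Tip and jig measured in the same views differ by only about 1 mm. I correct by x −1.0 mm and z +0.6 mm, then insert in steps while watching the force.

```bash
cat > ins.py <<'E'
from pin import *
def run(ys,off,gain=0.0,fmax=20,speed=.08):
    """line of grip-y targets in jig; off = lateral x,z offset (m) of the TCP against the start; small force compliance"""
    B=np.load('base.npz'); p0,F0=B['p'],B['F']; off=np.array(off,float)
    Rj=np.c_[xj,yj,zj]
    for y in ys:
        ctrl.movel(p0+(y-.172)*yj+off[0]*xj+off[1]*zj,max_speed=speed); s=get_state()
        f=Rj.T@(np.array(s['contact_force'])-F0); t=Rj.T@(s['tcp_pos']-p0)*1000
        M=Rj.T@np.array(s['wrist_torque'])
        print(round(y,3),'f',np.round(f,1),'M',np.round(M,2),'tcp off',np.round(t,1),'off',np.round(off*1000,2),'w',round(float(s['width']),4),'t',round(float(s['time']),1))
        if np.abs(f).max()>fmax: print('STOP');break
        off+=np.clip(gain*f[[0,2]],-.0005,.0005)
    return off
E
python3 - <<'E'
from ins import *
s=get_state(); np.savez('base.npz',p=toolpose(*intool_prev,jw(0,.172,0))[0] if 0 else s['tcp_pos'],F=s['contact_force'])
print(run([.172,.150,.138,.126,.114,.102],[-.001,.0006],gain=5e-5))
E
```

```text
0.172 f [-0.3 -0.4 -0.3] M [ 0.11 -0.01  0.04] tcp off [-0.7  0.1  1.3] off [-1.   0.6] w 0.0183 t 15.4
0.15 f [-0.2 -0.3  0.8] M [ 0.19 -0.03 -0.03] tcp off [ -0.9 -23.    0.6] off [-1.01  0.59] w 0.0188 t 15.8
0.138 f [-0.5  0.1  0.2] M [0.16 0.02 0.01] tcp off [ -1.  -34.8   0.6] off [-1.03  0.63] w 0.0184 t 16.1
0.126 f [ 0.9 -0.2 -0.1] M [0.14 0.02 0.02] tcp off [ -1.  -46.9   0.6] off [-1.05  0.64] w 0.0188 t 16.4
0.114 f [0.3 0.  0.6] M [0.09 0.05 0.03] tcp off [ -1.  -59.    0.6] off [-1.    0.63] w 0.0189 t 16.7
0.102 f [-0.7 -0.  -0.1] M [ 0.19  0.   -0.03] tcp off [ -1.  -71.    0.6] off [-0.99  0.66] w 0.0186 t 17.0
[-0.00102589  0.00065209]
```

Run:
```python
from ins import *
print(run([.090,.078,.066,.054,.042,.030,.024,.021,.0195,.0185,.0175,.0165,.0155],[-.00103,.00065],gain=5e-5,fmax=8))
im,d=vision.grab_frame('scene'); cv2.imwrite('pics/s5.png',cv2.resize(im[150:270,180:340],(800,600),interpolation=cv2.INTER_CUBIC))
```

```text
0.09 f [-0.2 -0.5 -0.3] M [ 0.09 -0.    0.  ] tcp off [ -1.  -82.9   0.6] off [-1.03  0.65] w 0.0185 t 17.3
0.078 f [-0.8 -0.1  0.5] M [ 0.14  0.06 -0.06] tcp off [ -1.  -95.    0.6] off [-1.04  0.64] w 0.0189 t 17.6
0.066 f [-0.7 -0.4  0.2] M [0.11 0.02 0.  ] tcp off [  -1.  -106.7    0.7] off [-1.08  0.66] w 0.0187 t 17.9
0.054 f [-0.8 -0.6  0.6] M [ 0.17 -0.03 -0.05] tcp off [  -1.  -118.5    0.7] off [-1.12  0.67] w 0.0187 t 18.2
0.042 f [ 0.9 -0.8  0.4] M [ 0.09 -0.03  0.03] tcp off [  -1.1 -130.3    0.7] off [-1.15  0.7 ] w 0.0184 t 18.5
0.03 f [-0.2 -0.5 -0. ] M [ 0.1   0.03 -0.03] tcp off [  -1.  -142.2    0.7] off [-1.11  0.72] w 0.0185 t 18.8
0.024 f [-0.6 -0.6  1. ] M [ 0.1   0.04 -0.01] tcp off [  -1.  -148.3    0.7] off [-1.12  0.72] w 0.0186 t 19.0
0.021 f [ 0.5 -0.3 -0.3] M [0.12 0.05 0.  ] tcp off [  -1.1 -151.2    0.8] off [-1.15  0.77] w 0.0187 t 19.3
0.019 f [ 0.3 -0.4  0. ] M [0.15 0.02 0.02] tcp off [  -1.1 -152.6    0.8] off [-1.12  0.76] w 0.019 t 19.5
0.018 f [-0.6  1.   0.2] M [ 0.45  0.07 -0.01] tcp off [  -1.1 -153.1    0.8] off [-1.11  0.76] w 0.0185 t 19.8
0.018 f [-0.3  6.3 -0.7] M [1.24 0.07 0.03] tcp off [  -1.1 -153.2    0.8] off [-1.14  0.77] w 0.0188 t 20.0
0.017 f [-0.6  7.6 -0.1] M [1.73 0.15 0.02] tcp off [  -1.1 -153.2    0.8] off [-1.16  0.73] w 0.0188 t 20.3
0.015 f [-1.1 10.2 -0.6] M [ 2.14  0.15 -0.  ] tcp off [  -1.1 -153.2    0.8] off [-1.19  0.73] w 0.0184 t 20.5
STOP
[-0.00118975  0.00072779]
```

View pics/s5.png

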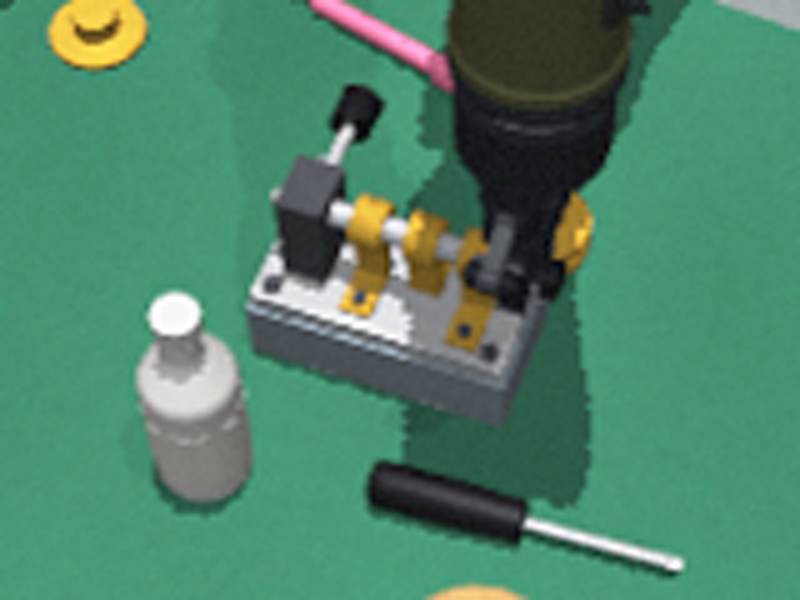

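The pin is seated: the axial force rises at 0.0185, the tip shows at the block's far face at about crop (278,193), and the knob is still out at (357,110). I release the pin, verify it, and push the knob in.

Run:
```python
from ins import *
run([.0178],[-.0012,.0007]); ctrl.ungrasp(); st('open')
p=get_state()['tcp_pos']; ctrl.movel(p+[0,0,.13],max_speed=.25)
ctrl.movep(jw(-.09,-.06,.13),R2q(RK)); s=st('view')
im,d=vision.grab_frame('wrist'); np.savez('pics/w6.npz',im=im,d=d)
P=cloud(cam('wrist',s),d); v0=np.r_[jw(0,.018,0),np.arctan2(-yj[1],-yj[0]),0]
q=tojig(P,J); sel=(q[:,1]>-.002)&(q[:,1]<.045)&(abs(q[:,0])<.02)&(q[:,2]>-.02)
g=q[sel]; print('grip pts',len(g),'y range',np.percentile(g[:,1],[1,99]),'top z',g[:,2].max())
v,N,m=pfit(P[sel],v0,.01); print('grip jig mm',np.round(tojig(v[None,:3],J)*1000,1),N,m)
t=q[(q[:,1]<-.117)&(q[:,1]>-.135)&(abs(q[:,0])<.012)&(q[:,2]>-.012)]; print('tip pts',len(t),'min y',t[:,1].min() if len(t) else None)
ctrl.close_gripper(40)
ctrl.movep(jw(-.105,-.103,.06),R2q(RK)); ctrl.movel(jw(-.105,-.103,-.014),max_speed=.15)
```

```text
0.018 f [0.  5.6 0.6] M [1.35 0.1  0.09] tcp off [  -1.2 -153.2    0.7] off [-1.2  0.7] w 0.0188 t 20.8
open t 21.5 tcp [0.5477 0.0253 0.0855] F [ 0.4 -0.2  0.6] M [-0.02  0.02  0.01] w 0.0852 gf 0.0
view t 23.28 tcp [ 0.4644 -0.0549  0.2298] F [-0.2  0.1  1.4] M [0.02 0.02 0.01] w 0.0854 gf 0.0
grip pts 699 y range [-0.00171017  0.03024245] top z 0.014606842464288741
grip jig mm [[-1.  12.6 -1.6]] 699 0.0005155382915285368
tip pts 32 min y -0.12322534926576198
```

The tip stands at −123 mm (nominal −124), so the shoulder is at the knuckle. Now I push the knob.

Run:
```python
from h import *
F0=np.array(get_state()['contact_force'])
for x in [-.090]+list(np.arange(-.086,-.059,.002)):
    ctrl.movel(jw(x,-.103,-.014),max_speed=.06); s=get_state(); f=xj@(np.array(s['contact_force'])-F0)
    print(round(x,3),'act',round(float(xj@(s['tcp_pos']-J[:3])),4),'f',round(f,1),'t',round(float(s['time']),1))
    if f<-15: break
ctrl.movel(jw(-.11,-.103,-.014),max_speed=.15); ctrl.movel(jw(-.11,-.103,.13),max_speed=.3); ctrl.ungrasp() if 0 else None
s=st(); im,d=vision.grab_frame('wrist'); np.savez('pics/w7.npz',im=im,d=d)
from fitjig import *
P=cloud(cam('wrist',s),d); q=tojig(P,J)
k=q[(np.abs(q[:,1]+.103)<.01)&(q[:,2]>.008)&(q[:,2]<.016)&(q[:,0]<-.02)]; print('knob top x range',np.percentile(k[:,0],[2,50,98]),len(k))
t=q[(q[:,1]<-.117)&(q[:,1]>-.135)&(abs(q[:,0])<.012)&(q[:,2]>-.012)]; print('tip min y',t[:,1].min() if len(t) else None)
u,v=proj(cam('wrist',s),jw(0,-.04,0))[0].astype(int); a=im[max(v-90,0):v+90,max(u-120,0):u+120]
im2,d2=vision.grab_frame('scene'); b=im2[150:270,180:340]
cv2.imwrite('pics/fin.png',np.hstack([cv2.resize(x,(400,300),interpolation=cv2.INTER_CUBIC) for x in (a,b)]))
```

```text
-0.09 act -0.0893 f -1.1 t 25.6
-0.086 act -0.0865 f -2.9 t 25.8
-0.084 act -0.0845 f -4.4 t 26.1
-0.082 act -0.0817 f -1.5 t 26.3
-0.08 act -0.0792 f -0.7 t 26.6
-0.078 act -0.0772 f -0.3 t 26.8
-0.076 act -0.0756 f -0.7 t 27.1
-0.074 act -0.0738 f -0.4 t 27.3
-0.072 act -0.0719 f -0.8 t 27.6
-0.07 act -0.0699 f -0.6 t 27.8
-0.068 act -0.0695 f -5.6 t 28.1
-0.066 act -0.0695 f -10.7 t 28.3
-0.064 act -0.0695 f -15.8 t 28.6
 t 29.66 tcp [ 0.4486 -0.0995  0.2309] F [ 0.2  0.2 -0.4] M [-0.02  0.07  0.04] w -0.0002 gf 0.0Traceback (most recent call last):
  File "<stdin>", line 11, in <module>
    return _quantile_unchecked(
        a, q, axis, out, overwrite_input, method, keepdims, weights)
    return _ureduce(a,
                    func=_quantile_ureduce_func,
    ...<5 lines>...
                    overwrite_input=overwrite_input,
                    method=method)
    r = func(a, **kwargs)
    result = _quantile(arr,
                       quantiles=q,
    ...<2 lines>...
                       out=out,
                       weights=wgt)
    slices_having_nans = np.isnan(arr[-1, ...])
                                  ~~~^^^^^^^^^
IndexError: index -1 is out of bounds for axis 0 with size 0
```

The hard stop came after 17.5 mm of travel. I step back and check from a clear viewpoint.

Run:
```python
from fitjig import *
ctrl.ungrasp(); ctrl.movep(jw(-.05,-.03,.16),R2q(RK)); s=st()
im,d=vision.grab_frame('wrist'); P=cloud(cam('wrist',s),d); q=tojig(P,J)
k=q[(np.abs(q[:,1]+.103)<.01)&(q[:,2]>.008)&(q[:,2]<.016)&(q[:,0]<-.02)]; print('knob top x',k[:,0].min() if len(k) else None,len(k))
g=q[(q[:,1]>.001)&(q[:,1]<.06)&(abs(q[:,0])<.006)&(q[:,2]>.004)&(q[:,2]<.016)]; print('grip y',g[:,1].min(),g[:,1].max(),len(g))
t=q[(q[:,1]<-.117)&(q[:,1]>-.135)&(abs(q[:,0])<.012)&(q[:,2]>-.012)]; print('tip min y',t[:,1].min() if len(t) else None)
u,v=proj(cam('wrist',s),jw(0,-.04,0))[0].astype(int); a=im[max(v-90,0):v+90,max(u-120,0):u+120]
im2,d2=vision.grab_frame('top'); b=im2[140:280,110:350]
cv2.imwrite('pics/fin.png',np.hstack([cv2.resize(x,(400,300),interpolation=cv2.INTER_CUBIC) for x in (a,b)]))
```

```text
t 30.98 tcp [ 0.5026 -0.0217  0.2604] F [ 0.4 -0.2  0. ] M [-0.05 -0.01 -0.06] w 0.0854 gf 0.0
knob top x -0.05729187364434484 367
grip y 0.0010350064501494158 0.036134208395553875 349
tip min y -0.12330012928067417
```

View pics/fin.png

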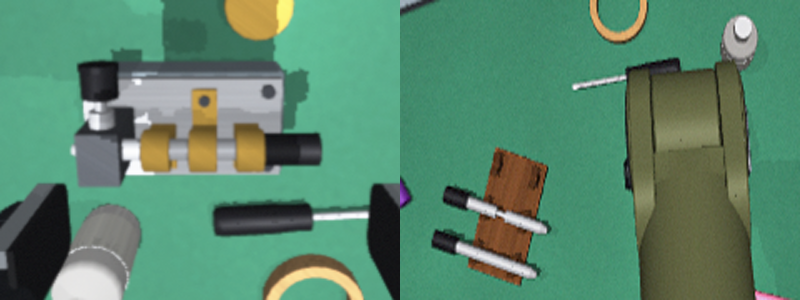

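The left half shows the knob in at about (98,80), with its face at −57 mm. The grip is against the first knuckle at (293,150), spanning 0 to 36 mm, and the tip is through the lock block. In the right half, the two other pins are still in the rack. The robot is clear, so I hand in.

```bash
python3 -c "
from station import ticket; print(ticket.close_job())"
```

```text
the job is handed in; nothing more can be done
None
```

The job is handed in at about 31 s of the 72 s limit: the pin with its neck near the tip is threaded through to its grip and locked by the pushed-in knob, and the other two pins are still in the rack.

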